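Open the points box: press the snap tab, push the cover off

TASK

Press the snap tab of the breaker-point box right in, down level with the landing plate around it, then push the rectangular bakelite cover along its rails all the way off its seat, so that it lies flat on the landing plate and the points are uncovered. Only press and push with the fingers: do not pick up or lift the cover, and leave the other things on the bench where they are. Finish clear of everything.

Things in the scene. Friction and masses are not known exactly. Their poses are not given: they have to be found in the camera images.
- points_box: Breaker-point box on a base plate 232 x 116 mm, bolted down, fixed. Origin: on the bench surface below the middle of the seat; z up, +x the way the cover slides off. Seat: 45 mm above the bench, x = -40 to +40 mm; a back wall at x = -51 to -42 mm stands 4 mm above it. Side rails with inward lips, tops 10.5 mm above the seat, 62 mm free between the lips, keep the cover from lifting on the seat.
- landing (a point): Middle of the top of the landing plate, fixed, 103 mm in +x from the box's origin and 43 mm above the bench (2 mm below the seat). The plate runs from x = 40 to 166 mm of the box, is 94 mm wide inside, with side edges 5 mm high and an end lip 10 mm high.
- cover: Rectangular brown bakelite cover, loose, 90 g: flange 80 (x) x 76 (y) x 5 mm, on it a block 76 x 54 mm, 28 mm high over all. Origin: centre of its underside; x along the slide. Starts within 2 mm of the middle of the seat, 45 mm above the bench (top at 73 mm), between the tab in front (+x) and the back wall. Slides with under 2 N.
- tab_top (a point): Centre of the top of the steel snap tab, a flat tongue 36 (x) x 30 (y) mm in a slot of the landing plate, 59.5 mm in +x from the box's origin; its near edge is about 1.5 mm in front of the cover. Fully out, its top is 54 mm above the bench, 9 mm above the seat, and blocks the cover.
- tab (a joint): How far the snap tab is pressed in, straight down, in m: 0 fully out (starts at 0 to 0.002), 0.012 the stop; at 0.011 its top is level with the landing plate. Below 0.009 it blocks the cover. Takes about 3 N, has no return spring, stays where it is pressed.
- condenser: Bystander, loose: tarnished aluminium ignition condenser standing upright, 19 mm across, 44 mm high. Origin on its underside. Leave alone.
- feeler_gauge: Bystander, loose: folded steel feeler gauge set lying flat, about 127 x 22 x 13 mm. Origin on its underside. Leave alone.
- flywheel_puller: Bystander, loose: rusty steel flywheel puller, 90 mm bar with an upright bolt, 52 mm high. Origin on its underside. Leave alone.
- round_cover: Bystander, loose: round brown bakelite cover of another engine, 54 mm across, 20 mm high. Origin on its underside. Leave alone.
- screwdriver: Bystander, loose: screwdriver lying on the bench. Origin on its underside. Leave alone.
- wrench: Bystander, loose: wrench lying on the bench. Origin on its underside. Leave alone.
- oil_can: Bystander, loose: steel can, 66 mm across, 130 mm high. Origin on its underside. Leave alone.
Mind the look-alikes: they are no part of the job. What is shaped like the cover but green is not meant.

How it is judged:
By the outcome, as a careful person would: the job done as asked, in the order asked, and still so for the second after the job is handed in, with the robot touching nothing.
It also fails if it takes over 38 s, if anything falls off the work surface, if the arm or the gripper's body presses on something with over 40 N, if the wrist force passes 120 N, or if a joint passes its speed limit or range.

ROBOT

A 6-joint arm with a two-finger parallel gripper is mounted at the origin on the work surface. World frame = base frame: x ahead of the robot, y to its left, z up, the work surface at z = 0. Lengths are in m, angles in rad, forces in N, time in s.
With the tool pointing down it reaches from about 0.375 to 0.825 m from the base axis. Payload 5.5 kg.
Tool frame: the origin (TCP) lies at the very end of the fingers, on their centre line; the grasp point (between the pads) lies 19 mm behind it; x points along the fingers, y is the direction in which the jaws open and shut, and the axes are right-handed (so a half turn about x gives the same grasp; the last joint's range is limited). The gripper opens to 85 mm and grips with 20 to 120 N. Pads are 22 mm wide; open, the fingers measure 114 mm over their backs; the gripper's body (76 mm by 85 mm) begins 54 mm behind the grasp point. The pads swing forward as they close: fully open they stand 13 mm farther back than shut.
Start: joints at [1.243, 0.314, -0.047, 1.21, 0, 1.571], TCP at [0.193, 0.568, 0.231] pointing down, gripper open.
Joint ranges: [-2.67, 2.67], [-0.69, 1.73], [-1.03, 1.25], [-2.08, 2.16], [-1.42, 1.45], [-3.14, 3.14]. Speed limits (rad/s): [2.39, 2.39, 3.01, 3.14, 3.14, 3.14].

INTERFACE

Orientations are given as [roll, pitch, yaw] about the fixed x, y, z axes, in that order (R = Rz(yaw) Ry(pitch) Rx(roll)).
In Python, from plant import arm, capture, camera_params, close_job gives the robot as it stands.
- The arm moves only by the tool play_rows, never from a script. Its argument "series" is one flat list of numbers, 7 for each row, row after row: the shift along the tool's x, y, z in cm, then the turn, a rotation vector about the tool's x, y, z in degrees, then the finger opening in cm, from 0 to 8.54. In form: [tx, ty, tz, wx, wy, wz, jaw, tx, ty, tz, wx, wy, wz, jaw, ...]. A call has 1 to 5 rows; each row shifts and turns the pose as measured when the row begins, along the tool's axes as they then stand; what a row does not reach is not made up. A row lasts 1/10 s, in which the tool goes at most 50 mm and 8.59 degrees, less where a joint would pass 70% of its speed; a pose out of reach is approached as far as the arm can. A call with a gripper value outside its range is refused whole. The fingers move at their own pace and stop on an object; "squeeze" is the grip in N (left out, the last holds). Time passes only in rows, so rows that do not move let the fingers close. It gives the time, the measured TCP pose, the force and the opening at its end, in the units of the state.
- arm.observe(): the state, without advancing time (a new reading comes with each control period).
- capture(name): name is "side" or "top"; returns (picture, depth): 420x560x3 uint8, red, green, blue; 420x560 float32, m along the optical axis (not along the pixel's ray), 0 where there is no reading.
- camera_params(name): a dict with "fx", "fy", "cx", "cy" (pixels), "R" (3x3) and "t" (3): a world point X has camera coordinates R X + t. Camera axes: x right, y down, z forward; pixel columns grow to the right and rows downward; lengths in m; the calibration is good to about 2 mm. A picture is of the moment at which its call begins. camera_params takes no time and is no camera call.
- close_job(): hands the job in, once; it reports no verdict.
The state is a dict: "clock": time; "qpos": joint angles; "dq": joint speeds; "joint_efforts": joint torques, N m; "ee_pos": TCP position; "ee_rot": TCP orientation; "wrist_force": force on the tool from outside, world axes, zero at the start; "ft_torque": the same for the moment, N m; "width": finger opening in m.
Only numpy, scipy, OpenCV 4.12 (cv2) and the standard library are available. Lean on these libraries where they do the work, as an engineer would, in place of code of your own. Each camera call takes 0.05 s, during which the arm holds its last target. There are 200 camera calls.

## Working session

There is one attempt and no reset: what is moved stays moved. The work goes in short steps, Python scripts to look and compute and a tool call to move; the robot and the scene stay as the last step left them, time stands still between calls to the robot, and variables do not carry over. Pictures are saved under pics/ and viewed, about 8 in all and at most 12, crops included, and the job is handed in when it is done.

Besides the shell and the picture viewer there is one more tool, called after ">>>" as name(argument=value, ...) on one line, values as JSON. play_rows: Moves the arm, as the interface text tells. Its arguments: {"type":"object","properties":{"series":{"type":"array"},"squeeze":{"type":"number"}},"required":["series"]}

```bash
ls; mkdir -p pics; python3 - <<'E'
from plant import *
import cv2,numpy as np
for n in("top","side"):
    p,d=capture(n); cv2.imwrite(f"pics/{n}0.png",p[:,:,::-1]); np.save(f"pics/{n}0.npy",d)
    print(n,camera_params(n))
print(arm.observe())
E
```

```text
pics
top {'fx': 441.8472240373903, 'fy': 441.8472240373903, 'cx': 272.20473587577743, 'cy': 208.90153215891866, 'R': array([[ 0.01583079, -0.99967323,  0.02007023],
       [-0.99829835, -0.01692934, -0.05580152],
       [ 0.05612306, -0.01915269, -0.99824014]]), 't': array([-0.02182953,  0.55907506,  1.23326355])}
side {'fx': 425.5379426153901, 'fy': 425.5379426153901, 'cx': 282.25142976320546, 'cy': 215.35440627351306, 'R': array([[ 0.68147274, -0.73181975,  0.00589554],
       [-0.52329252, -0.49289163, -0.69514227],
       [ 0.51162471,  0.47063541, -0.71884801]]), 't': array([-0.39369616,  0.3622326 ,  0.92791371])}
{'clock': 0.1, 'qpos': array([ 1.24303327e+00,  3.14110027e-01, -4.79910005e-02,  1.21017706e+00,
       -3.49650893e-05,  1.57082803e+00]), 'dq': array([ 0.00117792, -0.00162184,  0.00128601, -0.00031158,  0.00126422,
       -0.00056211]), 'joint_efforts': array([ 3.42513267e-04, -5.40767026e+01,  3.40540767e+01,  1.12299848e-02,
       -3.02622686e-05,  1.67758986e-05]), 'ee_pos': array([0.19300093, 0.56756813, 0.23054269]), 'ee_rot': array([-1.54717205,  1.56931415, -1.87496678]), 'wrist_force': array([ 0.52367009, -0.0040732 ,  0.15499108]), 'ft_torque': array([0.04735063, 0.01054146, 0.02666476]), 'width': 0.08500419725521612}
```

View pics/top0.png

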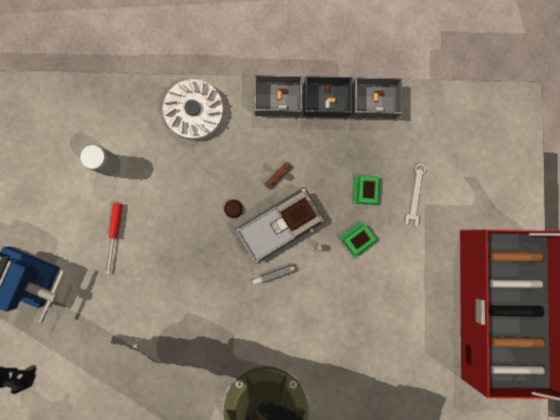

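View pics/side0.png

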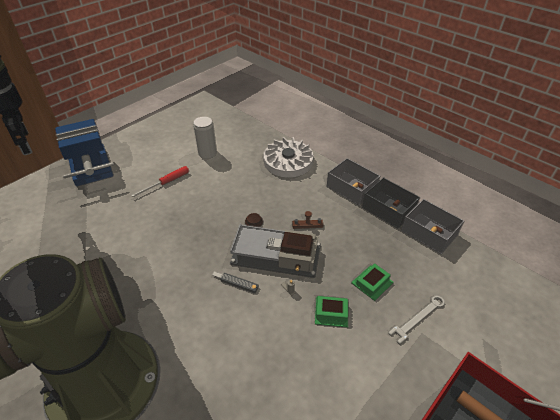

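The top view shows the brown cover at about (298,213), the tab near (279,227) and the landing plate around (262,237), so the slide direction is left and down in the image. Next I'll fit the box pose from the depth.

```bash
cat > h.py <<'E'
from plant import *
import cv2,numpy as np
def cloud(d,n):
    c=camera_params(n); v,u=np.mgrid[:d.shape[0],:d.shape[1]]
    P=np.stack([(u-c["cx"])/c["fx"]*d,(v-c["cy"])/c["fy"]*d,d],-1)
    return (P-c["t"])@c["R"]
def rect(X,zlo,zhi,roi):
    r0,r1,c0,c1=roi; Q=X[r0:r1,c0:c1]; m=((Q[...,2]>zlo)&(Q[...,2]<zhi)).astype(np.uint8)
    k,l,s,_=cv2.connectedComponentsWithStats(m); i=1+s[1:,4].argmax()
    q=Q[l==i]; return q,cv2.minAreaRect((q[:,:2]*1000).astype(np.float32))
E
python3 - <<'E'
from h import *
p=cv2.imread("pics/top0.png"); X=cloud(np.load("pics/top0.npy"),"top")
roi=(180,272,225,335)
for z in((.062,.085),(.034,.06),(.03,.09)):
    q,r=rect(X,*z,roi); print(z,len(q),r,np.median(q[:,2]))
print("bench",np.median(X[150:180,180:250,2]),X[227,279],X[240,262],X[205,233])
cv2.imwrite("pics/crop.png",cv2.resize(p[170:280,215:345],None,fx=6,fy=5.45,interpolation=cv2.INTER_CUBIC))
Xs=cloud(np.load("pics/side0.npy"),"side"); roi=(215,285,220,330)
for z in((.062,.085),(.034,.06)):
    q,r=rect(Xs,*z,roi); print("side",z,len(q),r,np.median(q[:,2]))
E
```

```text
(0.062, 0.085) 561 ((545.8172607421875, -82.49179077148438), (53.86948013305664, 76.07748413085938), 32.26685333251953) 0.07293859812876387
(0.034, 0.06) 2241 ((514.3923950195312, -33.02033996582031), (100.0447998046875, 220.22438049316406), 32.22163772583008) 0.044514183320214964
(0.03, 0.09) 2817 ((511.0019836425781, -34.83978271484375), (107.55831146240234, 222.12171936035156), 30.622671127319336) 0.04674957398160318
bench -0.00048750842556996273 [ 0.50801053 -0.03142366  0.05048489] [0.47161043 0.01460024 0.04315141] [0.56851109 0.09820788 0.01584252]
side (0.062, 0.085) 510 ((545.7691650390625, -80.80563354492188), (57.233734130859375, 77.05297088623047), 31.247817993164062) 0.07228023416314257
side (0.034, 0.06) 2025 ((514.8046875, -30.42828369140625), (105.81140899658203, 220.5693359375), 32.21682357788086) 0.044001233130438064
```

View pics/crop.png

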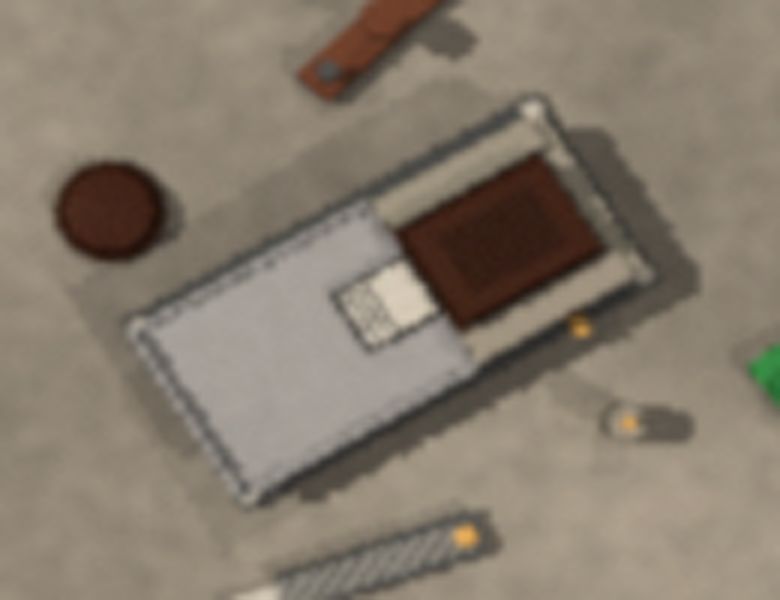

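```bash
cat >> h.py <<'E'
from scipy.spatial.transform import Rotation as Ro
O=np.array([.5457,-.0822,0]); A=np.radians(122.2); D=np.array([np.cos(A),np.sin(A),0]); S=np.array([-D[1],D[0],0])
def go(bx,by,z,ydir):
    s=arm.observe(); T=Ro.from_euler('xyz',s["ee_rot"]); M=T.as_matrix()
    tgt=O+D*bx+S*by+[0,0,z]; X=np.array([0,0,-1.])
    for y in(ydir,-ydir):
        G=np.stack([X,y,np.cross(X,y)],1); print("turn deg",np.degrees((T.inv()*Ro.from_matrix(G)).as_rotvec()).round(2),"shift after turn cm",(G.T@(tgt-s["ee_pos"])*100).round(2))
    rel=s["ee_pos"]-O
    print("shift now cm",(M.T@(tgt-s["ee_pos"])*100).round(2),"box xyz",(rel@D).round(4),(rel@S).round(4),s["ee_pos"].round(4),"t",s["clock"],"F",s["wrist_force"].round(2),"w",s["width"].round(4),"q",s["qpos"].round(2))
E
python3 -c "
from h import *
go(.0595,0,.10,D)"
```

```text
turn deg [-5.098e+01 -4.000e-02  8.000e-02] shift after turn cm [ 13.05 -67.83  -4.78]
turn deg [1.2902e+02 1.0000e-01 4.0000e-02] shift after turn cm [13.05 67.83  4.78]Traceback (most recent call last):
  File "<string>", line 3, in <module>
    go(.0595,0,.10,D)
    ~~^^^^^^^^^^^^^^^
  File "h.py", line 19, in go
    print("shift now cm",(M.T@(tgt-s["ee_pos"])*100).round(2),"box xyz",(rel@D).round(4),(rel@S).round(4),s["ee_pos"].round(4),"t",s["clock"],"F",s["wrist_force"].round(2),"w",s["width"].round(4),"q",s["qpos"].round(2))
                                                                                                                                                                                ^^^^^^^^^^^^^^^^
AttributeError: 'float' object has no attribute 'round'
```

>>> play_rows(series=[0,0,0,-8.5,0,0,0,0,0,0,-8.5,0,0,0,0,0,0,-8.5,0,0,0,0,0,0,-8.5,0,0,0,0,0,0,-8.5,0,0,0], squeeze=60)

```text
clock: 0.6
ee_pos: [0.1924, 0.5659, 0.2278]
ee_rot: [-2.326, 1.564, -1.899]
wrist_force: [-0.6, 0.2, 0.2]
width: 0.0121
```

```bash
sed -i 's/s\["width"\].round(4)/round(s["width"],4)/' h.py; python3 -c "
from h import *
go(.0595,0,.12,D)"
```

```text
turn deg [-7.75 -0.28  0.26] shift after turn cm [ 10.78 -67.71  -4.64]
turn deg [172.25   0.4    0.43] shift after turn cm [10.78 67.71  4.64]
shift now cm [ 11.09 -67.67   4.58] box xyz 0.7366 -0.0464 [0.1924 0.5659 0.2278] t 0.6 F [-0.55  0.25  0.19] w 0.0121 q [ 1.24  0.32 -0.05  1.21  0.    0.82]
```

>>> play_rows(series=[0,0,0,-7.7,-0.3,0.3,0,0,-4.8,0,0,0,0,0,0,-4.8,0,0,0,0,0,0,-4.8,0,0,0,0,0,0,-4.8,0,0,0,0,0])

```text
clock: 1.1
ee_pos: [0.2956, 0.4034, 0.2242]
ee_rot: [3.085, 1.568, -2.617]
wrist_force: [0.7, 0.0, 0.9]
width: 0.0002
```

>>> play_rows(series=[0,-4.8,0,0,0,0,0,0,-4.8,0,0,0,0,0,0,-4.8,0,0,0,0,0,0,-4.8,0,0,0,0,0,0,-4.8,0,0,0,0,0])

```text
clock: 1.6
ee_pos: [0.4298, 0.1935, 0.2231]
ee_rot: [-3.072, 1.567, -2.489]
wrist_force: [1.4, 0.3, 0.6]
width: 0.0001
```

```bash
python3 -c "
from h import *
go(.0595,0,.12,D)"
```

```text
turn deg [ 1.22 -0.2   0.02] shift after turn cm [ 10.31 -23.55  -4.88]
turn deg [-1.7878e+02 -2.0000e-02 -3.1000e-01] shift after turn cm [10.31 23.55  4.88]
shift now cm [ 10.34 -23.44  -5.34] box xyz 0.295 -0.0488 [0.4298 0.1935 0.2231] t 1.6 F [1.43 0.34 0.57] w 0.0001 q [ 0.42  0.08 -0.36  1.14 -0.   -0.16]
```

>>> play_rows(series=[1.5,-4.6,-1.0,1.2,0,0,0,1.5,-4.6,-1.0,0,0,0,0,2.0,-4.5,-1.0,0,0,0,0,2.0,-4.5,-1.0,0,0,0,0,2.0,-4,-0.8,0,0,0,0])

```text
clock: 2.1
ee_pos: [0.5111, -0.023, 0.1355]
ee_rot: [-0.66, 1.567, -0.1]
wrist_force: [1.0, 0.9, -0.3]
width: 0.0
```

```bash
python3 -c "
from h import *
go(.0595,0,.075,D)"
```

```text
turn deg [-0.12  0.19  0.15] shift after turn cm [ 6.05 -0.91 -0.23]
turn deg [179.88   0.24  -0.3 ] shift after turn cm [6.05 0.91 0.23]
shift now cm [ 6.05 -0.89 -0.25] box xyz 0.0686 -0.0023 [ 0.5111 -0.023   0.1355] t 2.1 F [ 1.    0.92 -0.34] w 0.0 q [-0.04  0.21 -0.41  0.95 -0.   -0.6 ]
```

>>> play_rows(series=[1.5,-0.8,-0.2,0,0.2,0,0,2.0,0,0,0,0,0,0,2.0,0,0,0,0,0,0,0.5,0,0,0,0,0,0,0,0,0,0,0,0,0])

```text
clock: 2.6
ee_pos: [0.5121, -0.038, 0.0692]
ee_rot: [-3.107, 1.565, -2.557]
wrist_force: [-0.9, -0.0, -0.1]
width: -0.0004
```

```bash
python3 - <<'E'
from h import *
go(.0595,0,.058,D)
p,d=capture("side"); cv2.imwrite("pics/s1.png",cv2.resize(p[190:300,210:350,::-1],None,fx=5,fy=5,interpolation=cv2.INTER_CUBIC))
E
```

```text
turn deg [-0.71 -0.35  0.01] shift after turn cm [1.12 0.42 0.49]
turn deg [1.7929e+02 2.0000e-02 5.5000e-01] shift after turn cm [ 1.12 -0.42 -0.49]
shift now cm [1.12 0.43 0.49] box xyz 0.0553 0.0049 [ 0.5121 -0.038   0.0692] t 2.6 F [-0.89 -0.02 -0.08] w -0.0004 q [-0.07  0.28 -0.48  0.81 -0.   -0.62]
```

View pics/s1.png

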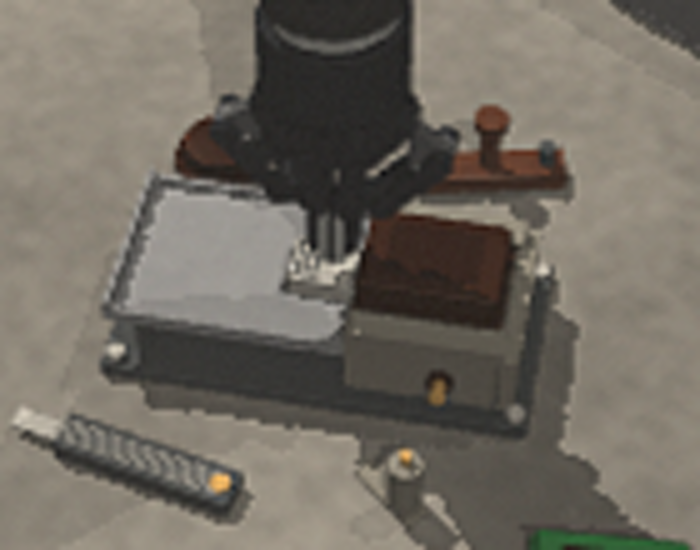

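The crop shows the closed fingertips just above the tab, around (330,265), with the cover untouched to their right. I'll centre the fingers, then press.

>>> play_rows(series=[0,0.43,0.49,-0.7,-0.3,0,0,0.3,0,0,0,0,0,0,0.3,0,0,0,0,0,0,0.2,0,0,0,0,0,0,0,0,0,0,0,0,0])

```text
clock: 3.15
ee_pos: [0.5169, -0.0302, 0.0644]
ee_rot: [-0.675, 1.565, -0.109]
wrist_force: [-0.0, 0.7, 0.4]
width: 0.0001
```

```bash
python3 -c "
from h import *
go(.0595,0,.042,D)"
```

```text
turn deg [0.18 0.26 0.21] shift after turn cm [ 2.24  0.02 -0.33]
turn deg [-179.82   -0.32    0.41] shift after turn cm [ 2.24 -0.02  0.33]
shift now cm [ 2.24  0.02 -0.34] box xyz 0.0593 -0.0033 [ 0.5169 -0.0302  0.0644] t 3.15 F [-0.02  0.65  0.36] w 0.0001 q [-0.06  0.29 -0.49  0.79 -0.   -0.62]
```

>>> play_rows(series=[0.3,0,-0.25,0,0.2,0.2,0,0.4,0,0,0,0,0,0,0.4,0,0,0,0,0,0,0.4,0,0,0,0,0,0,0.4,0,0,0,0,0,0])

```text
clock: 3.65
ee_pos: [0.5153, -0.0317, 0.0449]
ee_rot: [-0.219, 1.569, 0.346]
wrist_force: [-0.1, -0.2, 4.4]
width: -0.0
```

```bash
python3 -c "
from h import *
go(.0595,0,.042,D)"
```

```text
turn deg [0.17 0.11 0.03] shift after turn cm [ 0.29  0.06 -0.11]
turn deg [-1.7983e+02 -4.0000e-02  1.8000e-01] shift after turn cm [ 0.29 -0.06  0.11]
shift now cm [ 0.29  0.06 -0.11] box xyz 0.0589 -0.0011 [ 0.5153 -0.0317  0.0449] t 3.65 F [-0.12 -0.2   4.42] w -0.0 q [-0.06  0.31 -0.51  0.75  0.   -0.63]
```

Pressing at about 4 N. I'll continue to the stop.

>>> play_rows(series=[0.2,0,-0.05,0,0,0,0,0.2,0,0,0,0,0,0,0.15,0,0,0,0,0,0])

```text
clock: 3.95
ee_pos: [0.5153, -0.0318, 0.0418]
ee_rot: [-0.165, 1.567, 0.4]
wrist_force: [-8.0, 0.1, 25.8]
width: -0.0003
```

The force rose to 26 N at z = 41.8 mm, which is the stop. I'll retract, turn 90° and go behind the cover.

>>> play_rows(series=[-1.5,0,0,0,0,0,0,-3,0,0,0,0,0,0,-3,0,0,0,0,0,0,-0.3,0,0,0,0,0,0,0,0,0,0,0,0,0])

```text
clock: 4.45
ee_pos: [0.5132, -0.0323, 0.1209]
ee_rot: [2.336, 1.57, 2.901]
wrist_force: [0.0, 0.1, -0.2]
width: -0.0001
```

```bash
python3 - <<'E'
from h import *
go(-.075,0,.11,S)
p,d=capture("side"); X=cloud(d,"side"); cv2.imwrite("pics/s2.png",cv2.resize(p[190:300,210:350,::-1],None,fx=5,fy=5,interpolation=cv2.INTER_CUBIC))
# heights along the box x axis
q=X.reshape(-1,3)-O; bx=q@D; by=q@S
for a in np.arange(.044,.1,.006):
    m=(abs(bx-a)<.003)&(abs(by)<.011)&(q[:,2]<.07); print(round(a,3),m.sum(),np.median(q[m,2]).round(4))
E
```

```text
turn deg [-8.984e+01  0.000e+00 -2.000e-02] shift after turn cm [  1.09  -0.09 -13.45]
turn deg [ 9.016e+01 -2.000e-02 -0.000e+00] shift after turn cm [ 1.09  0.09 13.45]
shift now cm [  1.09 -13.45   0.05] box xyz 0.0595 0.0009 [ 0.5132 -0.0323  0.1209] t 4.45 F [ 0.01  0.06 -0.24] w -0.0001 q [-0.06  0.23 -0.42  0.92  0.   -0.63]
0.044 11 0.041
0.05 14 0.041
0.056 12 0.0415
0.062 14 0.0416
0.068 13 0.0413
0.074 14 0.0406
0.08 10 0.0412
0.086 16 0.042
0.092 13 0.0422
0.098 13 0.0411
```

View pics/s2.png

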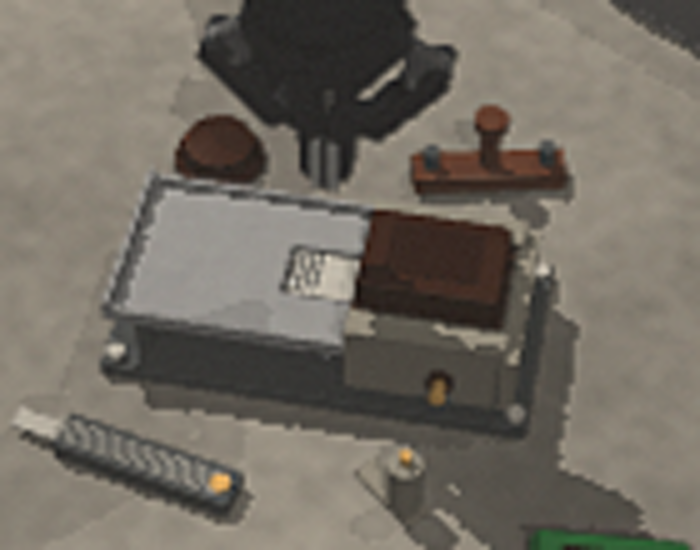

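The tab at (320,275) is level with the plate (depth about 41–42 mm, same as the surrounding plate) and the cover hasn't moved. Now I'll turn the tool.

>>> play_rows(series=[0,0,0,8.5,0,0,2.5,0,0,0,8.5,0,0,2.5,0,0,0,8.5,0,0,2.5,0,0,0,8.5,0,0,2.5,0,0,0,8.5,0,0,2.5])

```text
clock: 5.0
ee_pos: [0.5088, -0.0323, 0.1134]
ee_rot: [-2.963, 1.56, 3.13]
wrist_force: [-0.9, 0.4, -0.8]
width: 0.0249
```

>>> play_rows(series=[0,0,0,8.5,0,0,2.5,0,0,0,8.5,0,0,2.5,0,0,0,8.5,0,0,2.5,0,0,0,8.5,0,0,2.5,0,0,0,8.5,0,0,2.5])

```text
clock: 5.5
ee_pos: [0.5032, -0.0322, 0.1048]
ee_rot: [-2.217, 1.548, 3.127]
wrist_force: [0.2, 0.1, 0.1]
width: 0.0251
```

```bash
python3 -c "
from h import *
go(-.075,0,.11,S)"
```

```text
turn deg [-176.02   -1.65   -1.16] shift after turn cm [ -0.52  -0.93 -14.  ]
turn deg [ 3.97 -0.75  1.08] shift after turn cm [-0.52  0.93 14.  ]
shift now cm [-0.71 -0.05 14.02] box xyz 0.065 0.0093 [ 0.5032 -0.0322  0.1048] t 5.5 F [0.23 0.14 0.13] w 0.0251 q [-0.06  0.24 -0.44  0.91 -0.    0.88]
```

>>> play_rows(series=[-1.5,0,0,4,-0.7,1.1,2.5,-0.5,0.4,4.7,0,0,0,2.5,-0.3,0.4,4.7,0,0,0,2.5,-0.3,0,4.6,0,0,0,2.5,-0.3,0,0,0,0,0,2.5])

```text
clock: 6.0
ee_pos: [0.5806, -0.1486, 0.1242]
ee_rot: [-2.336, 1.557, 2.935]
wrist_force: [0.1, 1.0, 0.2]
width: 0.0249
```

```bash
python3 -c "
from h import *
go(-.075,0,.054,S)"
```

```text
turn deg [179.83   0.87   0.84] shift after turn cm [ 7.02 -0.59 -0.02]
turn deg [-0.16 -0.54  0.56] shift after turn cm [7.02 0.59 0.02]
shift now cm [7.02 0.66 0.09] box xyz -0.0748 0.0059 [ 0.5806 -0.1486  0.1242] t 6.0 F [0.15 1.   0.2 ] w 0.0249 q [-0.25  0.38 -0.2   1.   -0.    0.76]
```

>>> play_rows(series=[1.8,0.5,0,-0.2,-0.5,0.5,2.5,1.8,0,0,0,0,0,2.5,1.8,0,0,0,0,0,2.5,0.8,0,0,0,0,0,2.5,0,0,0,0,0,0,2.5])

```text
clock: 6.5
ee_pos: [0.5804, -0.1457, 0.0532]
ee_rot: [-2.379, 1.56, 2.893]
wrist_force: [-0.4, -1.1, -0.3]
width: 0.0245
```

```bash
python3 -c "
from h import *
go(-.055,0,.055,S)"
```

```text
turn deg [179.86   0.64   0.68] shift after turn cm [-0.18 -0.45  1.72]
turn deg [-0.14 -0.43  0.41] shift after turn cm [-0.18  0.45 -1.72]
shift now cm [-0.17  0.44 -1.73] box xyz -0.0722 0.0045 [ 0.5804 -0.1457  0.0532] t 6.5 F [-0.44 -1.07 -0.34] w 0.0245 q [-0.25  0.44 -0.29  0.85  0.    0.77]
```

>>> play_rows(series=[-0.35,0.4,0,0,-0.4,0.4,2.5,-0.05,0,-0.5,0,0,0,2.5,-0.05,0,-0.5,0,0,0,2.5,0,0,-0.4,0,0,0,2.5,0,0,-0.4,0,0,0,2.5])

```text
clock: 7.0
ee_pos: [0.575, -0.1267, 0.0603]
ee_rot: [0.937, 1.568, -0.074]
wrist_force: [0.3, 0.8, -0.3]
width: 0.025
```

```bash
python3 -c "
from h import *
go(-.045,0,.055,S)"
```

```text
turn deg [ 1.7989e+02 -2.3000e-01 -1.7000e-01] shift after turn cm [0.53 0.11 0.83]
turn deg [-0.11  0.11 -0.14] shift after turn cm [ 0.53 -0.11 -0.83]
shift now cm [ 0.52 -0.11 -0.83] box xyz -0.0533 -0.0011 [ 0.575  -0.1267  0.0603] t 7.0 F [ 0.3   0.79 -0.27] w 0.025 q [-0.22  0.41 -0.32  0.84  0.    0.79]
```

>>> play_rows(series=[0.3,-0.1,-0.5,0,0,0,2.5,0,0,-0.6,0,0,0,2.5,0,0,-0.8,0,0,0,2.5,0,0,-0.8,0,0,0,2.5,0,0,-0.8,0,0,0,2.5])

```text
clock: 7.5
ee_pos: [0.5547, -0.0956, 0.0577]
ee_rot: [0.799, 1.566, -0.212]
wrist_force: [0.8, 0.1, -0.3]
width: 0.0251
```

```bash
python3 - <<'E'
from h import *
go(.054,0,.055,S)
p,d=capture("side"); cv2.imwrite("pics/s3.png",cv2.resize(p[190:300,210:350,::-1],None,fx=5,fy=5,interpolation=cv2.INTER_CUBIC))
E
```

```text
turn deg [179.87  -0.33  -0.32] shift after turn cm [0.27 0.05 7.01]
turn deg [-0.13  0.2  -0.21] shift after turn cm [ 0.27 -0.05 -7.01]
shift now cm [ 0.25 -0.06 -7.01] box xyz -0.0161 -0.0005 [ 0.5547 -0.0956  0.0577] t 7.5 F [ 0.81  0.12 -0.32] w 0.0251 q [-0.17  0.37 -0.39  0.81 -0.    0.84]
```

View pics/s3.png

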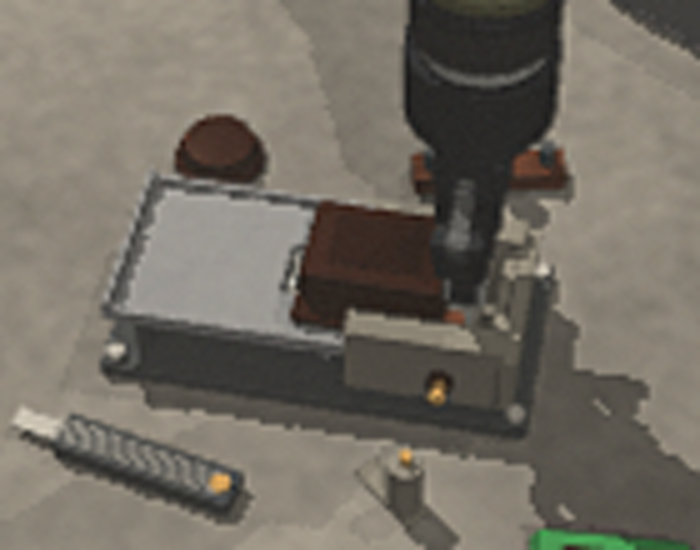

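The cover (block at about (375,255)) is sliding straight over the pressed tab, with both fingers behind it at (465,290). I'll keep pushing.

>>> play_rows(series=[0.2,0,-0.9,0,0.2,-0.2,2.5,0.05,0,-0.9,0,0,0,2.5,0,0,-0.9,0,0,0,2.5,0,0,-0.9,0,0,0,2.5,0,0,-0.9,0,0,0,2.5])

```text
clock: 8.05
ee_pos: [0.5279, -0.0534, 0.0548]
ee_rot: [-2.792, 1.569, 2.481]
wrist_force: [-0.6, -0.3, -0.6]
width: 0.0247
```

```bash
python3 -c "
from h import *
go(.054,0,.055,S)"
```

```text
turn deg [1.7989e+02 5.0000e-02 1.5000e-01] shift after turn cm [-0.02  0.03  2.02]
turn deg [-0.11 -0.1   0.03] shift after turn cm [-0.02 -0.03 -2.02]
shift now cm [-0.02 -0.03 -2.02] box xyz 0.0338 -0.0003 [ 0.5279 -0.0534  0.0548] t 8.05 F [-0.65 -0.26 -0.59] w 0.0247 q [-0.1   0.33 -0.46  0.78  0.    0.91]
```

>>> play_rows(series=[-0.05,0,-0.7,0,0,0,2.5,-0.05,0,-0.6,0,0,0,2.5,-0.05,0,-0.4,0,0,0,2.5,-0.05,0,-0.2,0,0,0,2.5,0,0,0,0,0,0,2.5])

```text
clock: 8.55
ee_pos: [0.5161, -0.0346, 0.0571]
ee_rot: [-2.752, 1.569, 2.522]
wrist_force: [-0.2, -0.2, 0.9]
width: 0.0253
```

```bash
python3 - <<'E'
from h import *
go(.054,0,.055,S)
p,d=capture("top"); X=cloud(d,"top"); cv2.imwrite("pics/t4.png",cv2.resize(p[170:280,215:345,::-1],None,fx=5,fy=5,interpolation=cv2.INTER_CUBIC))
E
```

```text
turn deg [1.7998e+02 7.0000e-02 1.7000e-01] shift after turn cm [ 0.21  0.03 -0.2 ]
turn deg [-0.02 -0.11  0.04] shift after turn cm [ 0.21 -0.03  0.2 ]
shift now cm [ 0.21 -0.03  0.2 ] box xyz 0.056 -0.0003 [ 0.5161 -0.0346  0.0571] t 8.55 F [-0.23 -0.18  0.93] w 0.0253 q [-0.07  0.3  -0.49  0.78  0.    0.94]
```

View pics/t4.png

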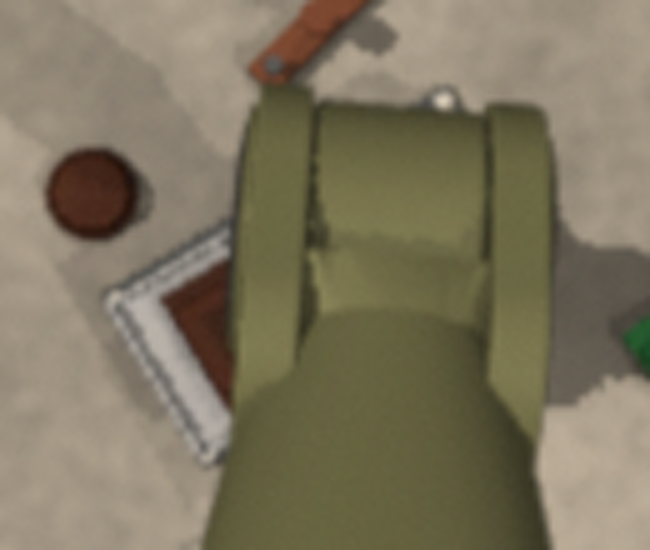

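The arm hides most of the top view. The cover's front edge is at about (185,320), short of the end lip. I'll back off, rise and move away to check.

>>> play_rows(series=[0,0,1,0,0,0,2.5,0,0,1.5,0,0,0,2.5,-3,0,0,0,0,0,2.5,-4.5,0,0,0,0,0,2.5,-4.5,0,0,0,0,0,2.5])

```text
clock: 9.1
ee_pos: [0.528, -0.061, 0.1737]
ee_rot: [-2.227, 1.557, 3.045]
wrist_force: [1.7, -0.3, -0.9]
width: 0.0249
```

>>> play_rows(series=[-3,0,4.5,0,0,0,2.5,-2,0,4.5,0,0,0,2.5,-1,0,4.5,0,0,0,2.5,-0.5,0,4.5,0,0,0,2.5,-0.5,0,4.5,0,0,0,2.5])

```text
clock: 9.6
ee_pos: [0.6531, -0.258, 0.2518]
ee_rot: [-0.289, 1.569, -1.298]
wrist_force: [0.8, -0.4, 0.1]
width: 0.0254
```

>>> play_rows(series=[-0.5,-4.5,0,0,0,0,2.5,-0.5,-4.5,0,0,0,0,2.5,-0.5,-4.5,0,0,0,0,2.5,-0.5,0,0,0,0,0,2.5,0,0,0,0,0,0,2.5])

```text
clock: 10.1
ee_pos: [0.5408, -0.3487, 0.262]
ee_rot: [-1.764, 1.565, -2.783]
wrist_force: [-0.3, -0.0, 0.4]
width: 0.0252
```

```bash
python3 - <<'E'
from h import *
go(.054,0,.055,S)
for n,roi,c in(("side",(200,285,220,330),(190,300,210,350)),("top",(180,272,225,335),(170,280,215,345))):
    p,d=capture(n); X=cloud(d,n); cv2.imwrite(f"pics/{n}5.png",cv2.resize(p[c[0]:c[1],c[2]:c[3],::-1],None,fx=5,fy=5,interpolation=cv2.INTER_CUBIC))
    q,r=rect(X,.062,.085,roi); w=(np.array([*r[0],0])/1000-O); A_=np.c_[q[:,:2]-q[:,:2].mean(0),np.ones(len(q))]
    print(n,r,"box x",w@D,"y",w@S,"z",np.median(q[:,2]),"slope",np.linalg.lstsq(A_,q[:,2],rcond=None)[0][:2])
E
```

```text
turn deg [1.7939e+02 5.0000e-01 1.0000e-01] shift after turn cm [ 20.7  -14.61  27.69]
turn deg [-0.61 -0.06  0.32] shift after turn cm [ 20.7   14.61 -27.69]
shift now cm [ 20.65  14.43 -27.82] box xyz -0.2229 0.1461 [ 0.5408 -0.3487  0.262 ] t 10.1 F [-0.34 -0.02  0.44] w 0.0252 q [-0.57  0.39  0.13  1.32 -0.    0.45]
side ((490.8877258300781, 5.140789031982422), (56.660465240478516, 75.88861846923828), 31.85494613647461) box x 0.10311533934568864 y -0.00016006258594379022 z 0.07032811323141515 slope [0.03490502 0.02612837]
top ((491.159423828125, 3.8291358947753906), (53.77301025390625, 75.47734832763672), 31.827116012573242) box x 0.10186064600723918 y 0.00030897726410976926 z 0.07083421288306957 slope [ 0.00175323 -0.00280572]
```

View pics/side5.png

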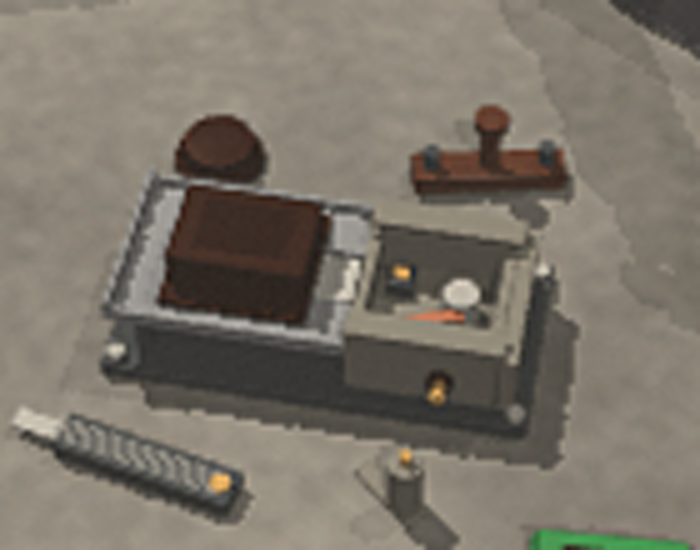

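View pics/top5.png

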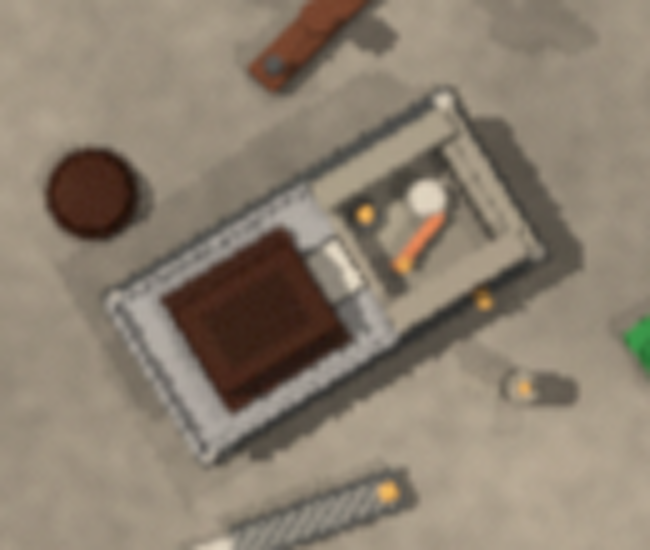

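The cover lies flat at box x ≈ 102 mm with its top at 71 mm. The points are uncovered, the bystanders look undisturbed and the arm is clear, so I'll hand in.

```bash
python3 -c "
from plant import *
print(close_job())"
```

```text
the job is handed in; nothing more can be done
None
```

The job is done and handed in at about 10 s of the 38 s allowed. No verdict was reported.

- **Tab:** I pressed it with closed fingers until it hit the stop, at tip height 41.8 mm and about 26 N. Afterwards the depth image showed it level with the landing plate around it.
- **Cover:** I pushed the back of its block with two fingers until it was fully off the seat. The last views put its centre at x = 102–103 mm and y ≈ 0 in the box frame. Its top is at 70–71 mm, as expected when it lies on the plate.
- **Surroundings:** The points are uncovered. The items near the box look unmoved in the last close-up pictures; I did not take a full-frame picture at the end for the ones farther off. The arm finished clear, with its tip about 26 cm above the bench.
- **Disagreement:** The slope fit on the cover's top was flat from the top camera (about 0.2–0.3 %) but about 3 % from the side camera. I put that down to the side camera's fit picking up points from the block's side face.

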